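# Start the lid on a germination jar

## Task

Lift the large white screw lid up off its draining peg and set it level on the neck of the open glass germination jar. Turn it backward until you feel its thread drop, then screw it forward one full turn, so that it is started but still loose enough to let air in. Finish with the lid still held in the gripper there, ready for the label tape; leave the beaker and the small lid hanging where they are.

Things in the scene. Friction and masses are not known exactly. Their poses are not given: they have to be found in the camera images.
- lid: large white plastic screw lid, open side down: 48 mm across, 26 mm high, 30 g, ribbed skirt 3 mm thick, 23 mm deep inside, bore 36.4 mm. Origin: centre of the skirt's lower edge, z up. Starts hung over a peg of the drainer, the peg's top against its roof. Inside is a two-start thread, forward (tightening) clockwise seen from above, 9 mm of descent a turn
- lid_bar (a point): middle of the lid's top face, 26 mm over its origin, same axes as the lid. A raised moulded bar (44 x 5 x 2 mm) lies across the top along x; the lid's two thread ridges begin at the skirt's lower edge under its two ends
- jar: open square glass jar, 64 mm, held fast in one well of a two-well wooden rack (84 x 160 mm, 36 mm high) fixed to the bench; it cannot move or turn. Origin: on the jar's axis at bench level, z up; the other, low well lies 76 mm to -y. Shoulder 80 to 90 mm up, neck above it, thread 40 mm across, rim at 124 mm. Moulded vertical ribs on its +x and -x faces
- jar_rim (a point): centre of the jar's mouth, 124 mm above the bench, axes of the jar. The neck's two thread ridges begin just below it at the +x and -x sides, over the ribs. With the lid on, its lower edge is 119 mm above the bench just before the drop, and 1.43 mm lower for each radian still to be turned backward (counter-clockwise from above) until the lid's bar lines up with this x axis
- jar_thread (a point): point on the jar's axis, 114.5 mm above the bench: the height of the lid's lower edge after the drop. As the bar passes the jar's x axis backward (every half turn) the lid can sink 4.5 mm to here; a gripped lid sinks only if the hand lowers it or presses lightly, 2 to 5 N. One turn forward from here its edge is at 105.5 mm; shut tight is 101 mm
- jar_started (a point): point on the jar's axis, 105.5 mm above the bench: the height of the lid's lower edge one turn after the drop. The thread has about 1 mm of play up and down and 0.8 mm sideways and turns easily. Once dropped, the lid stays level where it is when let go, so the hand can let go, turn back and grip again
- drainer: grey plastic draining rack that cannot move: tray 190 mm square, 20 mm high, with four upright pegs 15 mm thick, tops 100 mm above the bench, at x, y = +-50 mm from its origin (centre of its underside, bench level). The peg at +x, -y is empty; large lid, small lid and beaker hang on the other three
- small_lid: small white lid, 34 mm across, 18 mm high, hung on another peg; origin: centre of its lower edge. Not wanted
- beaker: small glass beaker hung upside down on another peg, 46 mm across, 56 mm high; origin: centre of its mouth, which is below. Not wanted
Things that resemble listed ones, but are neither listed nor needed, are in the scene too. Leave any green or turquoise look-alike of the lid alone.

How it is judged (in metres and radians):
On the way, in this order (a step that is already met when the one before it is completed fails the run):
1. the lid is lifted up off its peg, held in the gripper (z of lid in the frame of drainer above 0.104 m and contact force between the fingers and lid above 0.5 N), for 0.1 s.
2. the lid lies level on the jar's neck, riding on top of the thread just before the drop (within about 0.85 rad of it) (z of lid in the frame of jar between 0.1177 and 0.1195 m and horizontal distance between lid and jar below 0.003 m and angle between lid's own z axis and vertical below 0.1 rad and contact force between lid and jar above 0.1 N), for 0.06 s.
3. turned backward, the lid has dropped level into the thread (z of lid in the frame of jar between 0.113 and 0.1159 m and horizontal distance between lid and jar below 0.003 m and angle between lid's own z axis and vertical below 0.1 rad), for 0.1 s.
At the end, for the whole second after the job is handed in: the lid is 3/4 to 1 1/3 turns past the drop (lower edge 102.7 to 108.1 mm above the bench), within 3 mm of the jar's axis, level within 0.08 rad, at rest, still gripped (over 1 N); small lid and beaker within 25 mm of where they hung (z of lid in the frame of jar between 0.1027 and 0.1081 m and horizontal distance between lid and jar below 0.003 m and angle between lid's own z axis and vertical below 0.08 rad and contact force between the fingers and lid above 1 N and linear speed of lid below 0.02 m/s and distance of each of small_lid, beaker from where it was at the start of the episode below 0.025 m); the arm keeps its last pose, push and grip.
It fails at once if the beaker or the small lid is knocked off its peg (distance of any of small_lid, beaker from where it was at the start of the episode above 0.03 m).
It also fails if it takes over 70 s, if anything falls off the work surface, if the arm or the gripper's body presses on something with over 40 N, if the wrist force passes 120 N, or if a joint passes its speed limit or range.

## Robot

A 6-joint arm with a two-finger parallel gripper is mounted at the origin on the work surface. World frame = base frame: x ahead of the robot, y to its left, z up, the work surface at z = 0. Lengths are in mm, angles in rad, forces in N, time in s.
With the tool pointing down it reaches from about 350 to 775 mm from the base axis. Payload 7.3 kg.
Tool frame: the origin (TCP) lies midway between the tips of the shut fingers; the grasp point (between the pads) lies 19 mm behind it (bot.tcp_to_grasp is the distance from the TCP to the grasp point, in mm); z points along the fingers, y is the line along which they close (so a half turn about z gives the same grasp; the last joint's range is limited). The gripper opens to 92 mm and grips with 3 to 60 N. Pads are 19 mm wide; open, the fingers measure 130 mm over their backs; the gripper's body (75 mm by 190 mm) begins 47 mm behind the grasp point.
Start: joints at [-1.328, 0.342, 1.524, -0, 1.275, -0.146], TCP at [199.039, -485.827, 226.741] pointing down, gripper open.
Joint ranges: [-2.53, 2.53], [-0.77, 2.02], [0.04, 2.7], [-1, 4.14], [0.28, 2.66], [-3.11, 3.11]. Speed limits (rad/s): [2.57, 2.57, 3.14, 3.14, 3.14, 3.14].

## Interface

Orientations are given as [roll, pitch, yaw] about the fixed x, y, z axes, in that order (R = Rz(yaw) Ry(pitch) Rx(roll)).
In Python, from plant import bot, viewer gives the robot as it stands. The module is installed in compiled form; this text tells all that it offers.
- The arm moves only by the shell command python3 -m handwheel 'ROWS'. ROWS is text: rows parted by semicolons, each of 7 numbers parted by spaces: the shift along the tool's x, y, z scaled (see below), then the turn, a rotation vector about the tool's x, y, z scaled (see below), then the opening, from -1 (shut) to 1 (fully open), so that 0 is half open. In form: tx ty tz rx ry rz gripper; .... A call has 1 to 8 rows; each row is the pose to reach, as a shift and turn from the pose commanded when the call began, along the tool's axes at that moment, turning the shorter way round; what a row does not reach only later rows make up. The controller multiplies each number of a shift by 10 cm and each number of a turn by pi rad. A row lasts 1/12 s, in which the tool goes at most 41.7 mm and 7.16 degrees, less where a joint would pass 70% of its speed; a pose out of reach is approached as far as the arm can. A call with a number of a shift or a turn outside -1 to 1 is refused whole. A call with a gripper value outside its range is refused whole. The fingers move at their own pace and stop on an object; the grip force is fixed at half the most. Time passes only in rows, so rows that repeat a pose let the fingers close. It gives the time, the measured TCP pose, the force, the opening and the grip force at its end, in the units of the state.
- bot.get_obs(): the state, without advancing time (a new reading comes with each control period).
- viewer.capture(name): name is "side" or "top"; returns a dict with "frame" (400x640x3 uint8, red, green, blue), "fov_y" (degrees; the focal length in pixels is half the picture's height over the tangent of half this angle, whatever the lens; pixels are square), "cx", "cy" (the principal point, pixels), "dist_coeffs" ([k1, k2, p1, p2, k3] as OpenCV has them; the pictures are not rectified), "T" (4x4, takes a point from camera to world coordinates). Camera axes: x right, y down, z forward; pixel columns grow to the right and rows downward; lengths in mm; the calibration is good to about 2 mm. A picture is of the moment at which its call begins. There is no depth.
- bot.close_job(): hands the job in; it is judged then, once.
Trained networks look in a picture, given as the dict that the camera call returned (one of the last four; its "shot" number tells which), for a name from the list of things; names that differ only in an ending like _2 or _b are one class to them, and where a whole thing is asked for, a point or a joint stands for the part that bears it (a point fixed in the world has none). Each returns a list of dicts, best first, with "score" (0 to 1); they miss things now and then, are a little off and sometimes report something else, mostly with a low value. They report only what shows in the picture. A call takes as long as a camera call. They do not tell look-alikes from the thing itself.
- viewer.recognise(target, picture): "centre" ([column, row] in pixels, amid what is visible of it).
- viewer.cut_out(target, picture): "pixels" (400x640 bool, what is visible of it) and "centre" ([column, row] in pixels, amid what is visible of it).
The state is a dict: "time": time; "joint_positions": joint angles; "dq": joint speeds; "tau": joint torques, N m; "tool_pos": TCP position; "tcp_rot": TCP orientation; "contact_force": force on the tool from outside, world axes, zero at the start; "moment": the same for the moment, N m; "grip_width": finger opening in mm; "finger_force": force on a finger pad.
Only numpy, scipy, OpenCV 4.12 (cv2) and the standard library are available. Lean on these libraries where they do the work, as an engineer would, in place of code of your own. Each camera call takes 0.05 s, during which the arm holds its last target. There are 200 camera calls.

## Working session

There is one attempt and no reset: what is moved stays moved. The work goes in short steps, Python scripts to look and compute and a shell command to move; the robot and the scene stay as the last step left them, time stands still between calls to the robot, and variables do not carry over. Pictures are saved under pics/ and viewed, at most 10 in all, crops included, and the job is handed in when it is done.

```bash
mkdir -p pics; python3 - <<'E'
from plant import bot, viewer
import cv2,pickle
print(bot.get_obs(), bot.tcp_to_grasp)
for n in("side","top"):
    p=viewer.capture(n); cv2.imwrite(f"pics/{n}0.png",p["frame"][:,:,::-1])
    print(n,p["fov_y"],p["cx"],p["cy"],p["dist_coeffs"],p["T"])
    for t in("lid","lid_bar","jar","jar_rim","drainer","small_lid","beaker"):
        print(t,[(round(d["score"],2),[round(float(c)) for c in d["centre"]]) for d in viewer.recognise(t,p)])
E
```

```text
{'time': 0.0, 'joint_positions': array([-1.32802735e+00,  3.42708056e-01,  1.52500133e+00,  2.66231798e-06,
        1.27538228e+00, -1.45991629e-01]), 'dq': array([-0.00106274,  0.00038242,  0.00093655, -0.00074963,  0.00066297,
       -0.0001838 ]), 'tau': array([-4.34289575e-05, -4.31241953e+01, -2.44223785e+01,  7.17279408e-02,
        5.58560807e-02, -1.12751393e-04]), 'tool_pos': array([ 198.92639086, -485.42631831,  226.05804268]), 'tcp_rot': array([-3.14010996e+00, -2.20585774e-04,  3.88759664e-01]), 'contact_force': array([-0.71368312,  0.12535452,  1.11695946]), 'moment': array([-0.04445818, -0.02282003, -0.00247952]), 'finger_force': 0.0, 'grip_width': 91.74470413438247} 18.8
side 50.55014626271546 319.8304402459174 199.58501120524676 [-0.0537079  0.         0.         0.         0.       ] [[-7.34563983e-01 -4.92088387e-01  4.67188157e-01  7.54135263e+01]
 [-6.78483879e-01  5.23864820e-01 -5.15000268e-01  5.06416467e+02]
 [ 8.68221147e-03 -6.95280281e-01 -7.18686266e-01  7.25666719e+02]
 [ 0.00000000e+00  0.00000000e+00  0.00000000e+00  1.00000000e+00]]
lid [(0.98, [363, 2
[... 359 characters left out ...]
197.23228513963616 [-0.1087863  0.         0.         0.         0.       ] [[-7.83083630e-03 -9.90027691e-01  1.40655072e-01  3.68680169e+02]
 [-9.99910246e-01  6.22337920e-03 -1.18645968e-02  8.61540236e+01]
 [ 1.08709295e-02 -1.40735357e-01 -9.89987567e-01  1.03730512e+03]
 [ 0.00000000e+00  0.00000000e+00  0.00000000e+00  1.00000000e+00]]
lid [(0.65, [202, 262]), (0.64, [309, 276]), (0.63, [197, 215]), (0.62, [351, 144]), (0.57, [285, 222])]
lid_bar [(0.91, [310, 276]), (0.83, [279, 218]), (0.71, [202, 259]), (0.63, [199, 217]), (0.53, [352, 140])]
jar [(0.66, [458, 208])]
jar_rim [(0.77, [461, 212])]
drainer [(0.93, [266, 201])]
small_lid [(0.51, [239, 173])]
beaker [(0.67, [238, 220])]
```

View pics/side0.png

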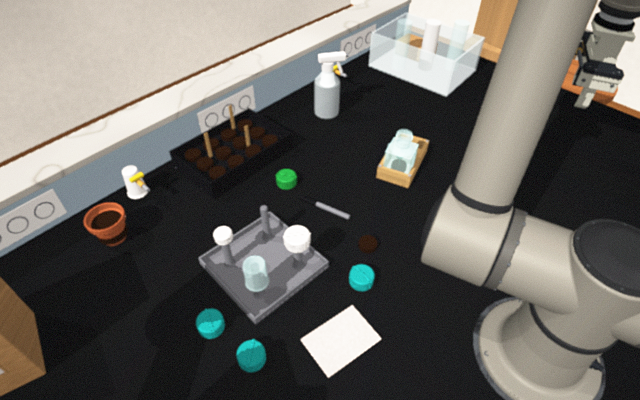

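View pics/top0.png

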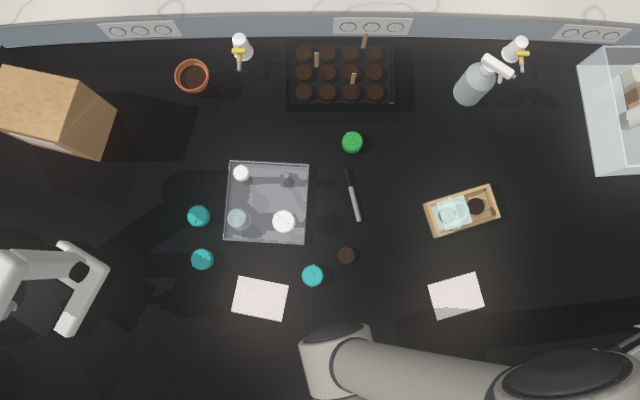

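The side view shows white lids at (297,238), large, and (223,235), small. The beaker is at (256,274), the jar at (403,155), one green lid at (286,179) and three turquoise lids. In the top view the large white lid is at (283,221), the small one at (241,173), the beaker at (238,220) and the empty peg at (287,180). The lid to fetch is the white one at top (283,221) / side (297,238): it is larger than the other white one and hangs next to the empty peg. I'll confirm that in a crop.

```bash
cat > h.py <<'E'
import numpy as np,cv2
def K(p):
    f=p["frame"].shape[0]/2/np.tan(np.radians(p["fov_y"]/2)); return np.array([[f,0,p["cx"]],[0,f,p["cy"]],[0,0,1]])
def ray(p,uv):
    n=cv2.undistortPoints(np.array([[uv]],float),K(p),np.array(p["dist_coeffs"]))[0,0]
    T=np.array(p["T"]); return T[:3,3],T[:3,:3]@np.array([n[0],n[1],1.])
def at_z(p,uv,z):
    o,d=ray(p,uv); return o+d*(z-o[2])/d[2]
def tri(a,b):
    A=[];B=[]
    for o,d in(a,b):
        d=d/np.linalg.norm(d); M=np.eye(3)-np.outer(d,d); A.append(M);B.append(M@o)
    x=np.linalg.lstsq(np.vstack(A),np.hstack(B),rcond=None)[0]
    o,d=a;d=d/np.linalg.norm(d);return x,2*np.linalg.norm((np.eye(3)-np.outer(d,d))@(x-o))
def proj(p,X):
    T=np.linalg.inv(np.array(p["T"]));X=np.atleast_2d(np.array(X,float))
    return cv2.projectPoints(X,cv2.Rodrigues(T[:3,:3])[0],T[:3,3],K(p),np.array(p["dist_coeffs"]))[0][:,0]
def crop(p,c,w,s):
    f=p["frame"];x,y=int(c[0]-w/2),int(c[1]-w/2)
    return cv2.resize(f[y:y+w,x:x+w,::-1],None,fx=s,fy=s,interpolation=cv2.INTER_CUBIC)
E
python3 - <<'E'
from plant import viewer
from h import *
P={n:viewer.capture(n) for n in("side","top")}
C={"side":[(297,240),(403,155)],"top":[(283,221),(462,210)]}
rows=[np.hstack([crop(P[n],c,w,300//w) for c,w in zip(C[n],(50,75))]) for n in P]
cv2.imwrite("pics/m1.png",np.vstack([r[:300] for r in rows]))
for n,p in P.items():
    for t in("lid","lid_bar","small_lid","beaker","jar","jar_rim"):
        for d in viewer.cut_out(t,p):
            m=d["pixels"];ys,xs=np.where(m)
            print(n,t,round(d["score"],2),np.round(d["centre"],1),m.sum(),xs.min(),xs.max(),ys.min(),ys.max(),p["frame"][m].mean(0).round())
E
```

```text
side lid 0.81 [361.  278.5] 561 349 373 264 291 [ 35. 190. 184.]
side lid 0.77 [209.7 322.8] 644 196 224 309 337 [ 28. 157. 152.]
side lid 0.75 [254.3 355.3] 717 236 264 340 371 [ 26. 144. 139.]
side lid 0.73 [285.  178.2] 345 276 295 169 188 [ 44. 168.  70.]
side lid 0.63 [295. 238.] 629 283 310 225 252 [243. 241. 239.]
side lid_bar 0.91 [252.6 355.8] 761 236 266 339 371 [ 26. 141. 136.]
side lid_bar 0.9 [284.4 177.6] 338 276 295 169 188 [ 44. 169.  70.]
side lid_bar 0.79 [296.  236.7] 617 283 309 224 252 [245. 243. 241.]
side lid_bar 0.79 [208.9 324.4] 698 196 224 308 338 [ 28. 151. 147.]
side lid_bar 0.57 [360.3 276.7] 504 350 373 265 290 [ 36. 196. 190.]
side small_lid 0.87 [224.9 236.2] 298 214 232 226 244 [234. 232. 230.]
side beaker 0.57 [254.6 271. ] 724 243 268 255 291 [183. 203. 201.]
side jar 0.96 [403.9 156.8] 1872 377 427 130 186 [201. 194. 166.]
side jar_rim 0.61 [402.9 158.4] 1918 376 428 129 186 [200. 193. 166.]
top lid 0.9 [307.9 274.5] 323 302 321 266 285 [ 93. 186. 183.]
top lid 0.86 [355.5 144.5] 364 342 362 131 152 [ 75. 157.  94.]
top lid 0.79 [285.1 220.4] 377 272 294 212 232 [236. 234. 232.]
top lid 0.77 [199.  215.8] 369 188 209 206 226 [ 68. 149. 147.]
top lid 0.7 [200.5 260.4] 388 191 213 249 269 [ 69. 147. 145.]
top lid_bar 0.84 [199.  218.4] 353 188 209 205 224 [ 68. 149. 146.]
top lid_bar 0.77 [352.7 140.2] 344 342 362 132 152 [ 77. 161.  96.]
top lid_bar 0.69 [283.2 221.2] 435 272 295 210 232 [231. 229. 227.]
top lid_bar 0.63 [310.4 275.9] 337 302 322 266 286 [ 92. 184. 181.]
top lid_bar 0.6 [200.4 259.3] 366 191 213 249 268 [ 70. 149. 147.]
top small_lid 0.57 [239.9 173.7] 224 234 249 165 181 [220. 218. 216.]
top beaker 0.92 [237.8 218. ] 356 228 249 209 229 [163. 176. 175.]
top jar 0.9 [460.8 210.9] 2432 424 498 184 236 [175. 170. 151.]
top jar_rim 0.79 [458.8 210.7] 2564 424 500 184 237 [173. 168. 148.]
top jar_rim 0.48 [242.7 174.6] 213 234 249 165 181 [222. 220. 218.]
```

View pics/m1.png

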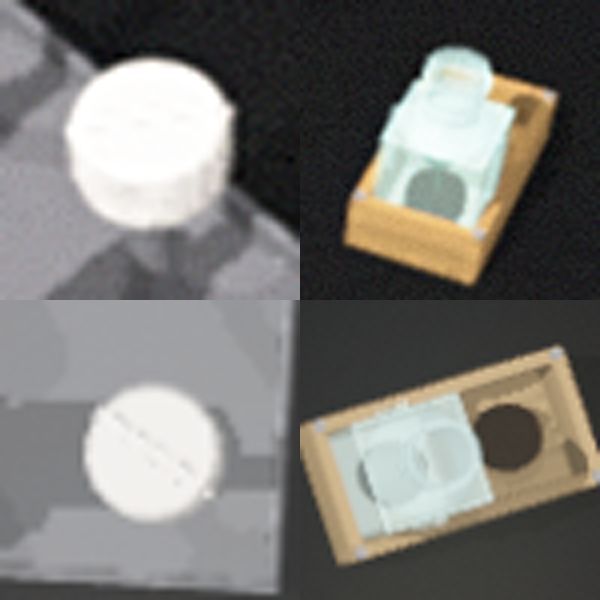

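The crop confirms it: a plain white ribbed lid, with its bar running from upper left to lower right in the top crop. The jar rim is at about top (462,212) / side (406,134), and the other well is to its right. Next I fit poses by matching silhouettes.

```bash
cat > fit.py <<'E'
from plant import viewer
from h import *
from scipy.optimize import minimize
S=6
def cyl(x,y,r,z0,z1):
    a=np.linspace(0,2*np.pi,48,endpoint=False)
    return np.vstack([np.c_[x+r*np.cos(a),y+r*np.sin(a),np.full(48,z)] for z in(z0,z1)])
def box(x0,x1,y0,y1,z0,z1): return np.array([[x,y,z] for x in(x0,x1) for y in(y0,y1) for z in(z0,z1)],float)
def tf(q,P):
    c,s=np.cos(q[2]),np.sin(q[2]); return np.c_[q[0]+c*P[:,0]-s*P[:,1],q[1]+s*P[:,0]+c*P[:,1],P[:,2]]
def render(p,parts,b):
    x0,y0,w,h=b; m=np.zeros((h*S,w*S),np.uint8)
    for P in parts:
        uv=(proj(p,P)-[x0-.5,y0-.5])*S-.5
        cv2.fillConvexPoly(m,np.round(cv2.convexHull(uv.astype(np.float32))*16).astype(np.int32),255,shift=4)
    return cv2.resize(m,(w,h),interpolation=cv2.INTER_AREA)/255.
def fit(pics,boxes,soft,model,q0):
    tg=[soft(p,b) for p,b in zip(pics,boxes)]
    f=lambda q:sum(np.abs(render(p,model(q),b)-t).sum() for p,b,t in zip(pics,boxes,tg))
    s=np.vstack([q0]+[np.array(q0)+d for d in np.diag([8,8,.15,8][:len(q0)])])
    r=minimize(f,q0,method="Nelder-Mead",options=dict(initial_simplex=s,xatol=.01,fatol=.01)); return r.x,r.fun
JAR=[box(-42,42,-118,42,0,36),box(-32,32,-32,32,30,80),cyl(0,0,19.,90,124)]
def jar_model(q): return [tf(q,P) for P in JAR]
def crp(p,b): x,y,w,h=b; return p["frame"][y:y+h,x:x+w].astype(float)
def lidsoft(lo,hi): return lambda p,b: np.clip((crp(p,b).min(2)-lo)/(hi-lo),0,1)
def jarsoft(p,b):
    g=cv2.medianBlur(crp(p,b).max(2).astype(np.uint8),3); m=(g>75).astype(np.uint8)
    c=max(cv2.findContours(m,cv2.RETR_EXTERNAL,cv2.CHAIN_APPROX_NONE)[0],key=cv2.contourArea)
    o=np.zeros_like(m); cv2.drawContours(o,[c],-1,1,-1); return o.astype(float)
E
python3 - <<'E'
from fit import *
p={n:viewer.capture(n) for n in("side","top")}; s,t=p["side"],p["top"]
jb=[(367,118,75,80),(412,172,100,76)]
q0=[*at_z(t,(462.5,211.7),124)[:2],.27]; print("q0",q0)
print("rim tri",tri(ray(s,(406,134)),ray(t,(462.5,211.7))))
for n,pi,bi in(("both",[s,t],jb),("side",[s],jb[:1]),("top",[t],jb[1:])): print("jar",n,*fit(pi,bi,jarsoft,jar_model,q0))
lb=[(278,218,36,38),(266,205,33,33)]
l0=[*at_z(t,(283.5,221.5),103)[:2]]
def lm(z): return lambda q:[cyl(q[0],q[1],24,z,z+26)]
for n,pi,bi in(("both",[s,t],lb),("side",[s],lb[:1]),("top",[t],lb[1:])): print("lid",n,*fit(pi,bi,lidsoft(150,230),lm(77),l0))
# bar
o=[viewer.capture("top")["frame"].astype(float) for _ in range(4)]
g=(np.mean(o,0).mean(2))[209:234,271:297]
g=np.clip((g-225)*9,0,255).astype(np.uint8); cv2.imwrite("pics/bar.png",cv2.resize(g,None,fx=18,fy=18,interpolation=cv2.INTER_CUBIC))
E
```

```text
q0 [np.float64(465.5880903076676), np.float64(-222.9063467817502), 0.27]
rim tri (array([ 466.19796863, -223.77973388,  120.87268719]), np.float64(0.6649029052043892))
jar both [ 4.69813988e+02 -2.18265824e+02  2.72732890e-01] 235.13725490196077
jar side [ 4.69722933e+02 -2.18268912e+02  2.69937785e-01] 98.51372549019608
jar top [ 4.69382006e+02 -2.18429778e+02  2.83112944e-01] 135.2470588235294
lid both [451.3734494  158.42804791] 132.65416666666667
lid side [451.20997418 158.24747138] 50.15661764705882
lid top [451.73231282 158.81990342] 81.15882352941176
```

View pics/bar.png

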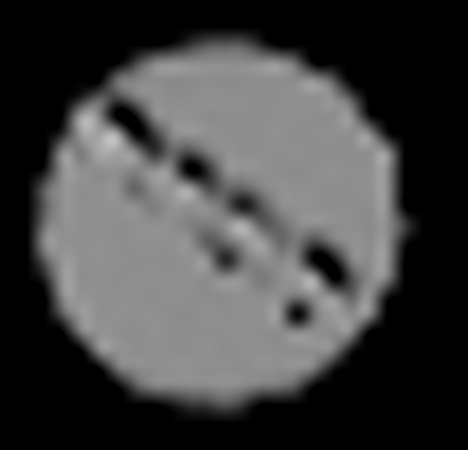

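The bar shows as a line from crop (110,105) to (345,285). The direct rim estimate and the silhouette fit for the jar differ by 5 mm, so I'll overlay both and check.

```bash
python3 - <<'E'
from fit import *
p={n:viewer.capture(n) for n in("side","top")}; s,t=p["side"],p["top"]
a,b=[at_z(t,(271+u/18-.5,209+v/18-.5),104) for u,v in((110,105),(345,285))]; d=b-a; print("bar yaw",np.arctan2(d[1],d[0])%np.pi,(a+b)/2)
ims=[]
for q in([469.8,-218.3,.273],[466,-223.5,.273]):
    for pic,b in((s,(367,118,70,70)),(t,(418,172,85,70))):
        x,y,w,h=b; z=5
        im=cv2.resize(pic["frame"][y:y+h,x:x+w,::-1],None,fx=z,fy=z,interpolation=cv2.INTER_CUBIC).copy()
        for k,P in enumerate(jar_model(q)):
            for Q in ([P] if k<2 else [cyl(*q[:2],20,123.9,124),]):
                c=cv2.convexHull(((proj(pic,Q)-[x-.5,y-.5])*z).astype(np.float32)); cv2.polylines(im,[np.round(c).astype(np.int32)],True,(0,0,255),1)
        ims.append(cv2.resize(im,(400,300)))
cv2.imwrite("pics/ov.png",np.vstack([np.hstack(ims[:2]),np.hstack(ims[2:])]))
E
```

```text
bar yaw 0.9134910290042684 [454.29090942 157.59424728 104.        ]
```

View pics/ov.png

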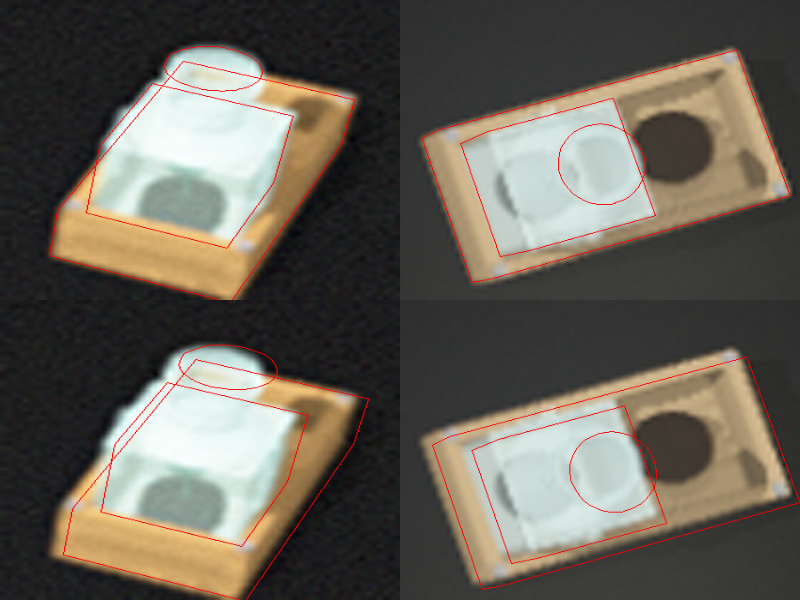

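The rack fit at (469.7, -218.3, yaw 0.275) matches both views. The lid is at (451.4, 158.5) with its bar at yaw 0.913. I'll grip at tool yaw about 1.35, which leaves the last joint room to swing almost a full turn forward after the drop.

```bash
python3 -m handwheel '0.3 0.06 0 0 0 -0.076 1;0.6 0.12 0 0 0 -0.153 1;1 0.2 0 0 0 -0.23 1;1 0.2 0 0 0 -0.306 1;1 0.2 0 0 0 -0.306 1;1 0.2 0 0 0 -0.306 1;1 0.2 0 0 0 -0.306 1;1 0.2 0 0 0 -0.306 1'
python3 -m handwheel '0.4 0 0 0 0 0 1;0.8 0 0 0 0 0 1;1 0 0 0 0 0 1'
python3 -m handwheel '0.4 0 0 0 0 0 1;0.8 0 0 0 0 0 1;1 0 0 0 0 0 1' | tail -3
python3 -c "from plant import bot;print(bot.get_obs())"
```

```text
time: 2.57
tool_pos: [299.3, -466.3, 226.7]
tcp_rot: [-3.142, 0.0, 1.357]
contact_force: [0.2, -0.0, 0.5]
grip_width: 91.8
finger_force: 0.0
time: 2.82
tool_pos: [321.2, -365.5, 226.4]
tcp_rot: [-3.141, -0.002, 1.351]
contact_force: [0.5, 0.2, 0.6]
grip_width: 92.0
finger_force: 0.0
contact_force: [0.3, -0.1, 0.5]
grip_width: 91.8
finger_force: 0.0
{'time': 3.0667, 'joint_positions': array([-8.39943997e-01,  1.77196692e-01,  1.75100063e+00,  1.05358587e-03,
        1.21458621e+00, -6.20733167e-01]), 'dq': array([ 0.41399642, -0.17847348,  0.21293709, -0.02044618, -0.06799149,
        0.39664563]), 'tau': array([ -2.28530109, -33.13062429, -24.25721884,   0.08179116,
         0.05569712,  -0.1885466 ]), 'tool_pos': array([ 342.94369227, -267.62927574,  226.73201137]), 'tcp_rot': array([-3.14119786e+00, -1.49564227e-03,  1.35121720e+00]), 'contact_force': array([ 0.31932283, -0.05023924,  0.52136666]), 'moment': array([-0.02598257, -0.09323395, -0.01200296]), 'finger_force': 0.0, 'grip_width': 91.75063256959069}
```

```bash
python3 -m handwheel '0.4 0 0 0 0 0 1;0.8 0 0 0 0 0 1;1 0 0 0 0 0 1' >/dev/null
python3 -m handwheel '0.4 0 0 0 0 0 1;0.8 0 0 0 0 0 1;1 0 0 0 0 0 1'>/dev/null
python3 -m handwheel '0.4 0.03 0 0 0 0 1;0.8 0.06 0 0 0 0 1;1 0.125 0 0 0 0 1'>/dev/null
python3 -m handwheel '0.4 0 0 0 0 0 1;0.8 0 0 0 0 0 1;1 0 0 0 0 0 1'>/dev/null
python3 -m handwheel '0.3 0 0 0 0 0 1;0.395 0 0 0 0 0 1;0.395 0 0 0 0 0 1;0.395 0 0.3 0 0 0 1;0.395 0 0.6 0 0 0 1;0.395 0 0.8 0 0 0 1;0.395 0 0.8 0 0 0 1;0.395 0 0.8 0 0 0 1'
python3 - <<'E'
from fit import *
s,t=viewer.capture("side"),viewer.capture("top")
cv2.imwrite("pics/pre.png",np.hstack([crop(s,(297,230),90,4),crop(t,(283,221),90,4)]))
E
```

```text
time: 4.73
tool_pos: [450.9, 153.7, 146.5]
tcp_rot: [-3.14, 0.001, 1.349]
contact_force: [0.9, 0.1, -0.3]
grip_width: 91.8
finger_force: 0.0
```

View pics/pre.png

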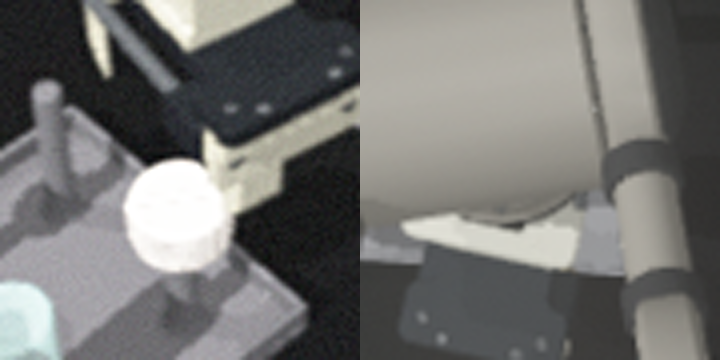

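The lid sits centred between the still-high fingers, which clear the empty peg and the beaker. I'll lower, close and look at the grip numbers.

```bash
python3 -m handwheel '0.05 -0.005 0 0 0 0 1;0.05 -0.005 0.2 0 0 0 1;0.05 -0.005 0.4 0 0 0 1;0.05 -0.005 0.6 0 0 0 1;0.05 -0.005 0.735 0 0 0 1;0.05 -0.005 0.735 0 0 0 1;0.05 -0.005 0.735 0 0 0 1'
python3 -m handwheel '0 0 0 0 0 0 0;0 0 0 0 0 0 -0.2;0 0 0 0 0 0 -0.4;0 0 0 0 0 0 -0.6;0 0 0 0 0 0 -0.8;0 0 0 0 0 0 -1;0 0 0 0 0 0 -1;0 0 0 0 0 0 -1'
```

```text
time: 5.42
tool_pos: [452.4, 160.0, 73.9]
tcp_rot: [3.141, -0.0, 1.35]
contact_force: [0.2, 0.2, -0.6]
grip_width: 92.0
finger_force: 0.0
time: 6.08
tool_pos: [452.0, 159.8, 73.3]
tcp_rot: [3.141, 0.0, 1.35]
contact_force: [-0.2, -0.1, 1.9]
grip_width: 47.9
finger_force: 30.0
```

```bash
python3 -m handwheel '0 0 -0.1 0 0 0 -1;0 0 -0.25 0 0 0 -1;0 0 -0.4 0 0 0 -1;0 0 -0.55 0 0 0 -1;0 0 -0.7 0 0 0 -1;0 0 -0.85 0 0 0 -1;0 0 -1 0 0 0 -1;0 0 -1 0 0 0 -1'
python3 -m handwheel '-0.25 0.06 0 0 0 0 -1;-0.5 0.12 0 0 0 0 -1;-0.75 0.2 0 0 0 0 -1;-0.91 0.25 0 0 0 0 -1'>/dev/null
python3 -m handwheel '-0.25 0.06 0 0 0 0 -1;-0.5 0.12 0 0 0 0 -1;-0.75 0.2 0 0 0 0 -1;-0.91 0.25 0 0 0 0 -1'
python3 - <<'E'
from fit import *
s,t=viewer.capture("side"),viewer.capture("top")
cv2.imwrite("pics/held.png",np.hstack([crop(s,proj(s,[461,-20,180])[0],80,5),crop(t,proj(t,[461,-20,190])[0],80,5)]))
E
```

```text
time: 6.75
tool_pos: [453.4, 160.1, 175.7]
tcp_rot: [3.137, -0.002, 1.35]
contact_force: [0.8, 0.4, 0.3]
grip_width: 47.6
finger_force: 30.0
time: 7.42
tool_pos: [460.5, -30.7, 172.2]
tcp_rot: [-3.141, 0.001, 1.349]
contact_force: [0.1, -0.7, -0.3]
grip_width: 47.9
finger_force: 30.0
```

View pics/held.png

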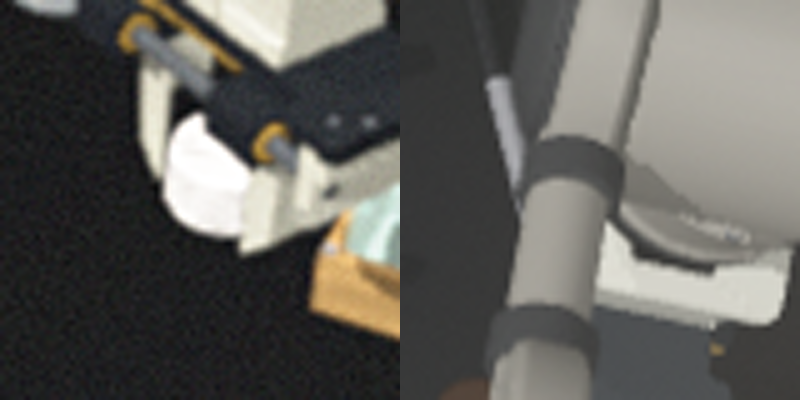

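```bash
python3 -m handwheel '-0.25 0.06 0 0 0 0 -1;-0.5 0.12 0 0 0 0 -1;-0.75 0.2 0 0 0 0 -1;-0.91 0.245 0 0 0 0 -1'>/dev/null
python3 -m handwheel '-0.25 0.06 0 0 0 0 -1;-0.5 0.12 0 0 0 0 -1;-0.75 0.2 0 0 0 0 -1;-0.89 0.245 0 0 0 0 -1;-0.89 0.245 0 0 0 0 -1'
python3 -m handwheel '0 0 0 0 0 -0.038 -1;0 0 0 0 0 -0.076 -1;0 0 0 0 0 -0.114 -1;0 0 0 0 0 -0.152 -1;0 0 0 0 0 -0.19 -1;0 0 0 0 0 -0.228 -1;0 0 0 0 0 -0.266 -1;0 0 0 0 0 -0.304 -1'>/dev/null
python3 -m handwheel '0 0 0 0 0 -0.038 -1;0 0 0 0 0 -0.076 -1;0 0 0 0 0 -0.114 -1;0 0 0 0 0 -0.152 -1;0 0 0 0 0 -0.19 -1;0 0 0 0 0 -0.228 -1;0 0 0 0 0 -0.266 -1;0 0 0 0 0 -0.304 -1'
python3 -m handwheel '0 0 0 0 0 -0.029 -1;0 0 0 0 0 -0.029 -1;0 0 0 0 0 -0.029 -1;0 0 0 0 0 -0.029 -1'
python3 -c "
from plant import bot;o=bot.get_obs();print(o['joint_positions'],o['tool_pos'],o['tcp_rot'])"
```

```text
time: 8.27
tool_pos: [469.6, -216.7, 172.5]
tcp_rot: [-3.141, 0.0, 1.348]
contact_force: [0.4, 1.0, 0.3]
grip_width: 47.7
finger_force: 30.0
time: 9.6
tool_pos: [469.3, -213.0, 172.8]
tcp_rot: [3.14, -0.001, -3.016]
contact_force: [0.5, -0.1, -1.1]
grip_width: 47.4
finger_force: 30.0
time: 9.93
tool_pos: [469.3, -214.1, 173.1]
tcp_rot: [3.141, -0.0, -2.934]
contact_force: [-0.4, -0.4, -1.2]
grip_width: 47.3
finger_force: 30.0
[-5.76787635e-01  3.76115392e-01  1.63104022e+00  1.85867352e-04
  1.13498077e+00 -2.35540339e+00] [ 469.29890842 -214.11008937  173.05696217] [ 3.14108928e+00 -2.65760414e-04 -2.93385167e+00]
```

```bash
python3 -m handwheel '0.018 -0.042 0 0 0 0 -1;0.018 -0.042 0.1 0 0 0 -1;0.018 -0.042 0.2 0 0 0 -1;0.018 -0.042 0.3 0 0 0 -1;0.018 -0.042 0.42 0 0 0 -1;0.018 -0.042 0.42 0 0 0 -1;0.018 -0.042 0.42 0 0 0 -1'
cat > avg.py <<'E'
from plant import bot,viewer
import numpy as np
X=[]
for i in range(8):
    viewer.capture("side"); o=bot.get_obs(); X.append(np.r_[o["tool_pos"],o["tcp_rot"][2],o["contact_force"]])
X=np.array(X);print(X.mean(0).round(2),X.std(0).round(2),"J6",o["joint_positions"][5].round(3),"t",o["time"],o["grip_width"])
E
python3 avg.py
```

```text
time: 10.52
tool_pos: [467.8, -219.2, 130.0]
tcp_rot: [3.14, -0.002, -2.932]
contact_force: [0.6, -0.8, -0.9]
grip_width: 47.7
finger_force: 30.0
[ 4.6860e+02 -2.1968e+02  1.3151e+02 -2.9300e+00 -1.4000e-01  1.1000e-01
 -5.0000e-02] [0.14 0.09 0.3  0.   0.47 0.37 0.38] J6 -2.367 t 10.9167 47.71728343582488
```

```bash
python3 -m handwheel '0 0.01 0.02 0 0 0 -1;0 0.01 0.05 0 0 0 -1;0 0.01 0.08 0 0 0 -1;0 0.01 0.1 0 0 0 -1;0 0.01 0.12 0 0 0 -1;0 0.01 0.13 0 0 0 -1;0 0.01 0.13 0 0 0 -1;0 0.01 0.13 0 0 0 -1'
python3 avg.py
```

```text
time: 11.58
tool_pos: [468.2, -218.6, 118.2]
tcp_rot: [-3.142, -0.0, -2.932]
contact_force: [-0.4, -0.3, -1.4]
grip_width: 47.8
finger_force: 30.0
[ 4.6825e+02 -2.1863e+02  1.1828e+02 -2.9300e+00 -6.0000e-02 -7.0000e-02
 -3.0000e-02] [0.01 0.02 0.02 0.   0.35 0.29 0.45] J6 -2.366 t 11.9833 47.55234194664953
```

```bash
python3 -m handwheel '0 0 0.01 0 0 0 -1;0 0 0.02 0 0 0 -1;0 0 0.025 0 0 0 -1;0 0 0.025 0 0 0 -1'
python3 -m handwheel '0 0 0.005 0 0 0 -1;0 0 0.01 0 0 0 -1;0 0 0.01 0 0 0 -1'; python3 avg.py
```

```text
time: 12.32
tool_pos: [468.6, -218.7, 117.0]
tcp_rot: [-3.14, 0.001, -2.932]
contact_force: [-1.9, 2.3, 11.2]
grip_width: 47.5
finger_force: 30.0
time: 12.57
tool_pos: [468.8, -218.7, 116.4]
tcp_rot: [-3.14, 0.002, -2.932]
contact_force: [-1.2, 2.7, 13.5]
grip_width: 48.1
finger_force: 30.0
[ 468.82 -218.72  116.41   -2.93   -1.6     2.55   13.12] [0.01 0.01 0.01 0.   0.5  0.43 0.3 ] J6 -2.366 t 12.9667 47.59820375813659
```

```bash
python3 -m handwheel '0 0 -0.008 0 0 0 -1;0.003 0.007 -0.008 0 0 0 -1;0.003 0.007 -0.008 0 0 0 -1'; python3 avg.py
python3 - <<'E'
from fit import *
s=viewer.capture("side")
im=crop(s,proj(s,[469.7,-218.3,120])[0],60,9)
c=proj(s,[469.7,-218.3,120])[0]; x,y=int(c[0]-30),int(c[1]-30)
for z in(118.3,):
    for P in(cyl(469.7,-218.3,24,z,z+.1),cyl(469.7,-218.3,24,z+26,z+26.1)):
        k=cv2.convexHull(((proj(s,P)-[x-.5,y-.5])*9).astype(np.float32)); cv2.polylines(im,[np.round(k).astype(np.int32)],True,(0,0,255),1)
cv2.imwrite("pics/seat.png",im)
E
```

```text
time: 13.22
tool_pos: [468.6, -218.6, 116.8]
tcp_rot: [-3.139, 0.002, -2.932]
contact_force: [0.9, 0.5, 7.9]
grip_width: 47.7
finger_force: 30.0
[ 4.6866e+02 -2.1860e+02  1.1677e+02 -2.9300e+00  1.0000e-01 -2.0000e-01
  7.8500e+00] [0.01 0.01 0.01 0.   0.52 0.49 0.35] J6 -2.365 t 13.6167 47.84224509899223
```

View pics/seat.png

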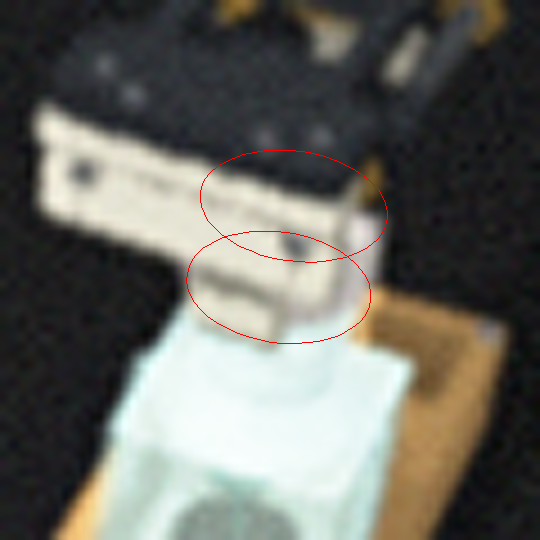

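The finger hides most of the lid here, so the view doesn't settle it. By touch, contact starts about 2 mm higher than expected, so I'll probe sideways under light load.

```bash
f(){ grep -E "pos|rot|contact"|tr '\n' ' ';echo; }
python3 -m handwheel '0.008 0 0 0 0 0 -1;0.008 0 0 0 0 0 -1;0.008 0 0 0 0 0 -1'|f
python3 -m handwheel '-0.008 0 0 0 0 0 -1;-0.016 0 0 0 0 0 -1;-0.016 0 0 0 0 0 -1'|f
python3 -m handwheel '0.008 0.008 0 0 0 0 -1;0.008 0.008 0 0 0 0 -1;0.008 0.008 0 0 0 0 -1'|f
python3 -m handwheel '0 -0.008 0 0 0 0 -1;0 -0.016 0 0 0 0 -1;0 -0.016 0 0 0 0 -1'|f
python3 -m handwheel '0 0.008 0 0 0 0 -1;0 0.008 0 0 0 0 -1;0 0.008 0 0 0 0 -1'|f
```

```text
tool_pos: [468.4, -218.7, 116.8] tcp_rot: [-3.139, 0.003, -2.932] contact_force: [1.8, -0.1, 6.1] 
tool_pos: [468.9, -218.5, 116.7] tcp_rot: [-3.14, 0.001, -2.932] contact_force: [-2.3, -0.8, 8.6] 
tool_pos: [468.6, -218.3, 116.8] tcp_rot: [-3.138, 0.002, -2.932] contact_force: [-0.8, -1.4, 7.4] 
tool_pos: [468.7, -218.8, 116.7] tcp_rot: [-3.141, 0.002, -2.932] contact_force: [-0.4, 3.3, 8.9] 
tool_pos: [468.6, -218.6, 116.7] tcp_rot: [-3.139, 0.002, -2.932] contact_force: [-0.2, -1.0, 7.8]
```

The lid is captured and centred, with symmetric restoring forces. I'll ease the press and turn backward in small steps, watching the height.

```bash
f(){ grep -E "pos|rot|contact"|tr '\n' ' ';echo; }
python3 -m handwheel '0 0 -0.004 0 0 0 -1;0 0 -0.004 0 0 0 -1'|f
python3 -m handwheel '0 0 -0.001 0 0 -0.02 -1;0 0 -0.001 0 0 -0.04 -1;0 0 -0.001 0 0 -0.04 -1;0 0 -0.001 0 0 -0.04 -1'|f
python3 -m handwheel '0 0 -0.001 0 0 -0.02 -1;0 0 -0.002 0 0 -0.04 -1;0 0 -0.002 0 0 -0.04 -1;0 0 -0.002 0 0 -0.04 -1'|f
```

```text
tool_pos: [468.6, -218.6, 116.9] tcp_rot: [-3.139, 0.002, -2.932] contact_force: [-0.1, -0.0, 5.6] 
tool_pos: [468.3, -217.8, 116.8] tcp_rot: [-3.141, 0.001, -2.806] contact_force: [0.2, 2.5, 5.3] 
tool_pos: [467.7, -217.6, 116.6] tcp_rot: [3.141, 0.0, -2.681] contact_force: [-2.1, 2.1, 4.9]
```

```bash
python3 avg.py
```

```text
[ 467.71 -217.68  116.51   -2.68   -1.32    3.06    5.4 ] [0.01 0.01 0.01 0.   0.57 0.44 0.26] J6 -2.615 t 16.15 47.43386956848853
```

Height falls while turning and the tool drifts sideways, which suggests the lid is cocked in the grip. I'll let go briefly so it can settle on the neck, then grip again.

```bash
f(){ tr '\n' ' ';echo; }
python3 -m handwheel '0 0 -0.005 0 0 0 -1;0 0 -0.005 0 0 0 0.3;0 0 -0.005 0 0 0 0.3;0 0 -0.005 0 0 0 0.3;0 0 -0.005 0 0 0 0.3;0 0 -0.005 0 0 0 0.3'|f
python3 avg.py
python3 -m handwheel '0 0 0 0 0 0 0;0 0 0 0 0 0 -0.4;0 0 0 0 0 0 -1;0 0 0 0 0 0 -1;0 0 0 0 0 0 -1;0 0 0 0 0 0 -1'|f
python3 avg.py
```

```text
time: 16.65 tool_pos: [467.8, -218.1, 116.6] tcp_rot: [-3.142, -0.0, -2.681] contact_force: [-0.8, 0.1, -0.9] grip_width: 59.6 finger_force: 0.0 
[ 4.6778e+02 -2.1799e+02  1.1668e+02 -2.6800e+00  2.3000e-01 -9.0000e-02
  1.0000e-02] [0.01 0.02 0.05 0.   0.81 0.47 0.39] J6 -2.616 t 17.05 59.47794297155846
time: 17.55 tool_pos: [466.7, -216.2, 116.4] tcp_rot: [3.137, -0.001, -2.681] contact_force: [-2.3, 5.1, 3.9] grip_width: 50.2 finger_force: 30.0 
[ 466.65 -216.2   116.44   -2.68   -2.57    6.32    3.55] [0.01 0.01 0.01 0.   0.59 0.52 0.55] J6 -2.616 t 17.95 50.649989515281135
```

```bash

python3 -m handwheel '0 0 0 0 0 0 0.5;0 0 0 0 0 0 0.8;0 0 0 0 0 0 0.8;0 0 -0.2 0 0 0 0.8;0 0 -0.5 0 0 0 0.8;0 0 -0.8 0 0 0 0.8'>/dev/null
python3 -m handwheel '0.15 -0.3 0 0 0 0 0.8;0.3 -0.6 0 0 0 0 0.8;0.45 -0.9 0 0 0 0 0.8;0.5 -1 0 0 0 0 0.8;0.5 -1 0 0 0 0 0.8'
python3 - <<'E'
from fit import *
s,t=viewer.capture("side"),viewer.capture("top")
ims=[]
for pic in(s,t):
    for ov in(0,1):
        c=proj(pic,[469.7,-218.3,125])[0]; x,y=int(c[0]-25),int(c[1]-25);z=8
        im=crop(pic,c,50,z)[:300].copy() if 0 else cv2.resize(crop(pic,c,50,z),(400,400))[50:350].copy()
        if ov:
            for zz in(118.5,144.5):
                k=cv2.convexHull(((proj(pic,cyl(469.7,-218.3,24,zz,zz+.1))-[x-.5,y-.5])*z).astype(np.float32)); cv2.polylines(im,[np.round(k-[0,50]).astype(np.int32)],True,(0,0,255),1)
        ims.append(im)
cv2.imwrite("pics/rel.png",np.vstack([np.hstack(ims[:2]),np.hstack(ims[2:])]))
cv2.imwrite("pics/rs.png",s["frame"][:,:,::-1]);cv2.imwrite("pics/rt.png",t["frame"][:,:,::-1])
for p in(s,t): 
    c=proj(p,[469.7,-218.3,131])[0].astype(int); b=p["frame"][c[1]-30:c[1]+30,c[0]-30:c[0]+30].min(2)>205
    n,l,st,ce=cv2.connectedComponentsWithStats(b.astype(np.uint8)); i=1+st[1:,4].argmax(); print(st[i]+np.r_[c-30,0,0,0],ce[i]+c-30)
E
```

```text
time: 18.87
tool_pos: [467.1, -332.6, 196.3]
tcp_rot: [-3.141, -0.0, -2.684]
contact_force: [-1.1, -0.0, -0.3]
grip_width: 83.0
finger_force: 0.0
[385 121  33  39 814] [402.0995086  141.08599509]
[438 196  34  34 584] [456.84931507 210.42636986]
```

View pics/rel.png

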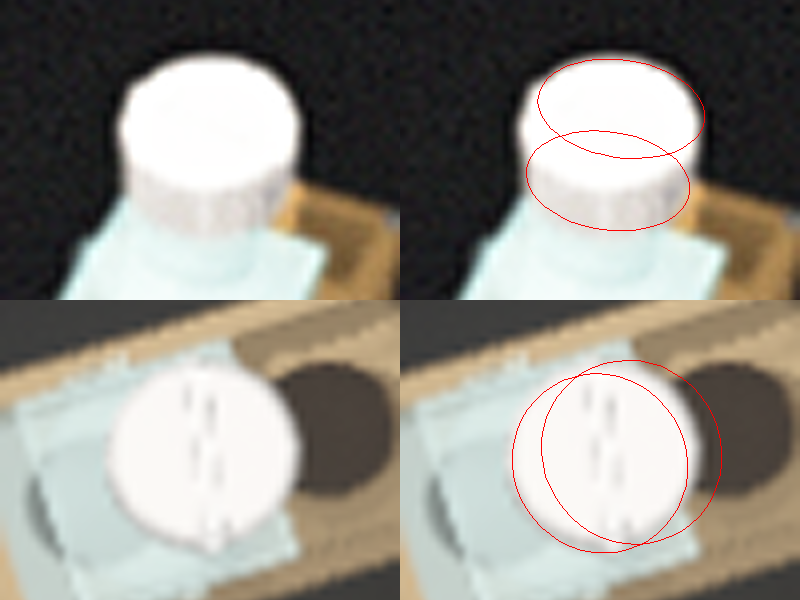

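The lid is cocked. In the top crop its top face, at (205,455), leans left (+y) of where a level lid would be, and the bar now runs nearly along world x. I'll fit its full pose, including tilt.

```bash
cat > tilt.py <<'E'
from fit import *
from scipy.spatial.transform import Rotation as Ro
def run(c0,zc,lo=(150,205),names=("side","top"),zfix=None):
    L=cyl(0,0,24,0,26)
    pics=[viewer.capture(n) for n in names]
    boxes=[]
    for p in pics:
        c=proj(p,[*c0,zc+13])[0].astype(int); boxes.append((c[0]-24,c[1]-24,48,48))
    def soft(p,b):
        g=crp(p,b).astype(np.uint8); hsv=cv2.cvtColor(g,cv2.COLOR_RGB2HSV).astype(float)
        # glass: greenish (sat>~14, R lowest); lid: neutral
        m=np.clip((hsv[...,2]-lo[0])/(lo[1]-lo[0]),0,1)*np.clip((24-cv2.GaussianBlur(hsv[...,1],(3,3),0))/8,0,1)
        k=(m>.5).astype(np.uint8);n,l,st,_=cv2.connectedComponentsWithStats(k)
        i=l[b[3]//2,b[2]//2] or 1+st[1:,4].argmax()
        return m*cv2.dilate((l==i).astype(np.uint8),np.ones((3,3)))
    def mod(q):
        R=Ro.from_rotvec([q[3],q[4],0]).as_matrix(); return [(L-[0,0,13])@R.T+[q[0],q[1],q[2]+13]]
    tg=[soft(p,b) for p,b in zip(pics,boxes)]
    f=lambda q:sum(np.abs(render(p,mod(q),b)-t).sum() for p,b,t in zip(pics,boxes,tg))
    best=None
    for tx in(-.15,0.,.15):
        q0=np.array([*c0,zc,tx,0.]);s=np.vstack([q0]+[q0+d for d in np.diag([5,5,4,.15,.15])])
        r=minimize(f,q0,method="Nelder-Mead",options=dict(initial_simplex=s,xatol=.005,fatol=.02,maxiter=600))
        print(r.x.round(2),round(r.fun,1))
        if best is None or r.fun<best.fun: best=r
    return best.x,[t.sum() for t in tg]
if __name__=="__main__":
    print(run((469.7,-215),119))
E
python3 tilt.py
```

```text
[ 4.6730e+02 -2.0995e+02  1.2130e+02 -3.8000e-01  2.8000e-01] 743.1
[ 4.6759e+02 -2.1153e+02  1.2123e+02 -2.0000e-01  1.9000e-01] 743.0
[ 4.6740e+02 -2.0974e+02  1.2250e+02 -4.0000e-02 -0.0000e+00] 754.8
(array([ 4.67585241e+02, -2.11529704e+02,  1.21226060e+02, -2.01503463e-01,
        1.88626335e-01]), [np.float64(710.3754261363637), np.float64(901.734375)])
```

```bash
python3 - <<'E'
import cv2
s=cv2.imread("pics/rs.png");t=cv2.imread("pics/rt.png")
for im,r,c in((t,210,458),(s,145,402),(s,135,402)):
    print([tuple(int(v) for v in im[r,k,::-1]) for k in range(c-20,c+20)])
print([tuple(int(v) for v in t[k,457,::-1]) for k in range(190,230)])
print([tuple(int(v) for v in s[k,400,::-1]) for k in range(118,165)])
E
```

```text
[(198, 211, 206), (207, 222, 218), (192, 207, 203), (197, 212, 209), (204, 219, 217), (205, 220, 217), (204, 219, 216), (203, 219, 216), (204, 219, 216), (204, 220, 217), (228, 227, 224), (242, 240, 237), (251, 249, 246), (251, 249, 246), (251, 249, 246), (251, 249, 246), (251, 249, 246), (251, 249, 246), (251, 249, 246), (251, 248, 246), (248, 245, 242), (239, 236, 234), (252, 250, 247), (245, 243, 241), (239, 236, 234), (251, 248, 246), (251, 248, 246), (251, 248, 246), (251, 248, 246), (251, 248, 246), (251, 248, 246), (251, 248, 246), (248, 246, 243), (217, 214, 212), (134, 129, 125), (74, 67, 60), (74, 66, 60), (73, 66, 59), (73, 66, 58), (73, 65, 59)]
[(28, 32, 34), (31, 33, 34), (27, 28, 29), (23, 26, 24), (43, 41, 46), (88, 104, 105), (173, 203, 201), (231, 250, 248), (237, 250, 249), (235, 247, 243), (237, 247, 244), (235, 248, 245), (241, 250, 248), (238, 248, 246), (234, 246, 244), (234, 247, 245), (237, 249, 248), (237, 249, 247), (234, 248, 245), (236, 248, 246), (232, 246, 243), (228, 242, 241), (225, 242, 238), (223, 240, 238), (223, 241, 238), (219, 238, 236), (216, 2
[... 1616 characters left out ...]
5), (254, 254, 253), (254, 254, 253), (254, 254, 254), (254, 254, 254), (254, 254, 253), (255, 254, 254), (255, 254, 254), (255, 254, 254), (255, 254, 254), (255, 254, 254), (255, 255, 254), (255, 255, 255), (246, 244, 241), (229, 225, 220), (226, 222, 216), (229, 223, 217), (227, 220, 219), (228, 225, 220), (227, 230, 227), (229, 242, 239), (233, 246, 244), (234, 248, 245), (236, 249, 246), (231, 245, 243), (234, 247, 244), (237, 249, 248), (241, 251, 250), (240, 251, 250), (242, 251, 250), (244, 252, 250), (245, 252, 251), (244, 253, 251), (233, 247, 243), (179, 216, 204), (164, 197, 183), (152, 179, 167), (138, 158, 149), (134, 156, 146), (138, 157, 149), (139, 159, 148), (144, 162, 151)]
```

```bash
python3 - <<'E'
import re
c=open("tilt.py").read()
a=c.index("        g=crp(p,b).astype");e=c.index("        k=(m>.5)")
c=c[:a]+'''        g=cv2.GaussianBlur(crp(p,b),(3,3),.6); r,gg,bl=g[...,0],g[...,1],g[...,2]
        m=np.clip((r-80)/90,0,1)*np.clip((r-gg+6)/4,0,1)*np.clip((26-(r-bl))/6,0,1)
'''+c[e:]
open("tilt.py","w").write(c)
E
python3 tilt.py
```

```text
[ 4.6998e+02 -2.1450e+02  1.1967e+02 -2.4000e-01 -3.0000e-02] 49.8
[ 4.7019e+02 -2.1455e+02  1.1975e+02 -2.5000e-01 -2.0000e-02] 48.9
[ 4.7014e+02 -2.1468e+02  1.1947e+02 -2.5000e-01 -4.0000e-02] 49.0
(array([ 4.70185743e+02, -2.14549257e+02,  1.19745061e+02, -2.51188912e-01,
       -2.34807472e-02]), [np.float64(419.6739237509746), np.float64(465.3536525028975)])
```

The fit is clean: the lid's bottom centre is at (470.5, -217.8) and it is tilted 0.25 rad towards +y. I'll grip it across that tilt (closing along y), lift it so the pads square it up, and set it down again more gently.

```bash

python3 -m handwheel '-0.15 0.28 0 0 0 0.037 0.8;-0.3 0.56 0 0 0 0.073 0.8;-0.45 0.84 0 0 0 0.11 0.8;-0.553 1 0 0 0 0.146 0.8;-0.553 1 0 0 0 0.146 0.8;-0.553 1 0 0 0 0.146 0.8;-0.553 1 0 0 0 0.146 0.8'
python3 avg.py
```

```text
time: 19.75
tool_pos: [472.7, -215.7, 197.0]
tcp_rot: [-3.141, 0.001, -3.136]
contact_force: [-0.2, 0.2, 0.7]
grip_width: 82.8
finger_force: 0.0
[ 4.7246e+02 -2.1625e+02  1.9665e+02 -3.1400e+00 -3.3000e-01 -7.0000e-02
 -2.9000e-01] [0.09 0.14 0.11 0.   0.25 0.49 0.45] J6 -2.149 t 20.15 82.60709183935086
```

```bash

python3 -m handwheel '0.022 0.017 0.1 0 0 0 0.8;0.022 0.017 0.3 0 0 0 0.8;0.022 0.017 0.5 0 0 0 0.8;0.022 0.017 0.7 0 0 0 0.8;0.022 0.017 0.81 0 0 0 0.8;0.022 0.017 0.81 0 0 0 0.8;0.022 0.017 0.81 0 0 0 0.8'
python3 -m handwheel '0 0 0 0 0 0 0.3;0 0 0 0 0 0 0;0 0 0 0 0 0 -0.4;0 0 0 0 0 0 -1;0 0 0 0 0 0 -1;0 0 0 0 0 0 -1'
python3 -m handwheel '0 0 -0.03 0 0 0 -1;0 0 -0.06 0 0 0 -1;0 0 -0.1 0 0 0 -1;0 0 -0.15 0 0 0 -1;0 0 -0.15 0 0 0 -1;0 0 -0.15 0 0 0 -1'
python3 avg.py
```

```text
time: 20.73
tool_pos: [470.2, -214.0, 115.5]
tcp_rot: [3.141, -0.001, -3.139]
contact_force: [0.0, 0.2, 0.8]
grip_width: 82.6
finger_force: 0.0
time: 21.23
tool_pos: [470.6, -214.7, 116.2]
tcp_rot: [-3.14, 0.001, -3.139]
contact_force: [0.2, -2.7, 1.4]
grip_width: 50.6
finger_force: 30.0
time: 21.73
tool_pos: [470.5, -213.9, 131.2]
tcp_rot: [-3.141, 0.001, -3.139]
contact_force: [-0.3, -0.2, -0.3]
grip_width: 50.5
finger_force: 30.0
[ 4.7021e+02 -2.1383e+02  1.3061e+02 -3.1400e+00 -4.0000e-02  2.9000e-01
 -2.5000e-01] [0.05 0.03 0.12 0.   0.56 0.34 0.51] J6 -2.148 t 22.1333 50.359053683376445
```

```bash

python3 -m handwheel '0 0 -0.1 0 0 0.036 -1;0 0 -0.2 0 0 0.072 -1;0 0 -0.3 0 0 0.108 -1;0 0 -0.4 0 0 0.144 -1;0 0 -0.5 0 0 0.18 -1;0 0 -0.6 0 0 0.216 -1;0 0 -0.6 0 0 0.252 -1;0 0 -0.6 0 0 0.286 -1'
python3 avg.py
python3 - <<'E'
from plant import bot
from fit import *
s=viewer.capture("side");o=bot.get_obs();print(o["tool_pos"],o["tcp_rot"])
np.save("s.npy",s["frame"]);
c=proj(s,o["tool_pos"])[0].astype(int);print(c)
z=9;im=crop(s,(c[0],c[1]-5),60,z);cv2.imwrite("pics/hold2.png",im)
E
```

```text
time: 22.8
tool_pos: [470.6, -214.1, 191.4]
tcp_rot: [3.141, 0.001, 2.24]
contact_force: [0.5, -0.5, -0.2]
grip_width: 50.1
finger_force: 30.0
[ 4.7026e+02 -2.1389e+02  1.9067e+02  2.2500e+00 -2.3000e-01  1.4000e-01
 -4.9000e-01] [0.06 0.02 0.15 0.   0.41 0.37 0.27] J6 -1.251 t 23.2 50.33513020920184
[ 470.28719895 -213.8896808   190.62785428] [-3.14149770e+00 -9.53834306e-05  2.24659973e+00]
[406 110]
```

View pics/hold2.png

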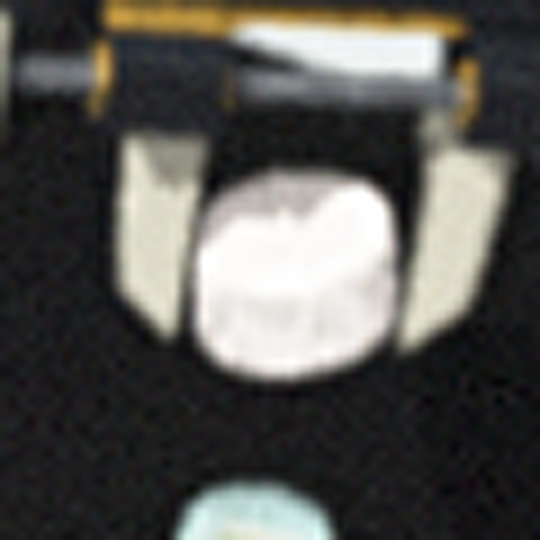

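The whole lid shows between the fingers, centre about (297,275) in the crop, with a slight roll. I'll measure that roll.

```bash
cat > held.py <<'E'
from plant import bot
from fit import *
from scipy.spatial.transform import Rotation as Ro
def meas():
    p=viewer.capture("side");o=bot.get_obs();T0=np.array(o["tool_pos"]);R0=Ro.from_euler("xyz",o["tcp_rot"]).as_matrix()
    c=proj(p,T0+[0,0,16])[0].astype(int);b=(c[0]-24,c[1]-24,48,48)
    g=crp(p,b);r=g[...,0];m=np.clip((r-40)/140,0,1)*np.clip((17-cv2.GaussianBlur(r-g[...,2],(5,5),0))/4,0,1)
    k=(m>.4).astype(np.uint8);k[:, :]=cv2.morphologyEx(k,cv2.MORPH_OPEN,np.ones((3,3)))
    l=cv2.connectedComponents(k)[1];lab=l[24,24];m=m*cv2.dilate((l==lab).astype(np.uint8),np.ones((3,3)))
    m[8:,:]=np.maximum(m[8:],cv2.morphologyEx((m[8:]>.5).astype(np.uint8),cv2.MORPH_CLOSE,np.ones((5,5)))*(m[8:]>.3))
    L=cyl(0,0,24,0,26)-[0,0,13]
    # q: offset along tool x, along tool y, height of lid mid over TCP, tilt about tool x, tilt about tool y (hand frame with z up)
    H=R0@np.diag([1,-1,-1])
    def mod(q): return [(L@Ro.from_rotvec([q[3],q[4],0]).as_matrix().T+[q[0],q[1],q[2]])@H.T+T0]
    W=np.ones(m.shape)
    def f(q,ox): return np.abs(render(p,mod([ox,*q]),b)-m).sum()
    print("area",m.sum())
    for ox in(-2,0,2):
        q0=np.array([0,16,0,0.]);s=np.vstack([q0]+[q0+d for d in np.diag([3,4,.12,.12])])
        r=minimize(f,q0,args=(ox,),method="Nelder-Mead",options=dict(initial_simplex=s,xatol=.003,fatol=.02));print(ox,r.x.round(3),round(r.fun,1))
meas()
E
python3 held.py
```

```text
area 483.0360770089286
-2 [ 1.627 12.115  0.216  0.094] 35.8
0 [ 1.296 13.243  0.258  0.101] 34.3
2 [ 1.051 14.589  0.243  0.085] 33.4
```

The lid is held 0.25 rad off about the tool's x axis. I'll tilt the tool to level it, set it on the neck about 0.45 rad before the drop, and turn it backward into the thread.

```bash

python3 -m handwheel '0 0 0.1 0 0 -0.037 -1;0 0 0.2 0 0 -0.073 -1;0 0 0.3 0 0 -0.11 -1;0 0 0.4 0 0 -0.146 -1;0 0 0.45 0 0 -0.183 -1;0 0 0.45 0 0 -0.183 -1;0 0 0.45 0 0 -0.183 -1'>/dev/null
python3 -m handwheel '0 0 0 -0.03 0 0 -1;0 0 0 -0.06 0 0 -1;0 0 0 -0.08 0 0 -1;0 0 0 -0.08 0 0 -1;0 0 0 -0.08 0 0 -1'
python3 avg.py; python3 held.py; python3 tilt.py >/dev/null; python3 - <<'E'
from plant import bot
from scipy.spatial.transform import Rotation as R
o=bot.get_obs();print((R.from_euler("xyz",o["tcp_rot"]).as_matrix()).round(3))
E
```

```text
time: 24.3
tool_pos: [470.1, -214.9, 145.9]
tcp_rot: [2.892, -0.0, 2.816]
contact_force: [-0.2, 0.1, -0.5]
grip_width: 50.7
finger_force: 30.0
[ 4.7050e+02 -2.1346e+02  1.4600e+02  2.8200e+00  0.0000e+00  4.0000e-01
 -3.9000e-01] [0.1  0.33 0.07 0.   0.52 0.27 0.56] J6 -2.08 t 24.7 50.319281702660405
area 599.1126953125
-2 [12.925  5.935  0.398  0.454] 251.7
0 [10.686  6.954  0.407  0.442] 251.5
2 [8.224 8.28  0.432 0.47 ] 251.4
[[-0.949  0.305  0.078]
 [ 0.315  0.919  0.236]
 [-0.     0.248 -0.969]]
```

```bash
f(){ grep -E "time|pos|rot|contact|width"|tr '\n' ' ';echo; }
python3 -m handwheel '-0.009 -0.015 0.05 0 0 0 -1;-0.009 -0.028 0.1 0 0 0 -1;-0.009 -0.043 0.16 0 0 0 -1;-0.009 -0.059 0.222 0 0 0 -1;-0.009 -0.059 0.222 0 0 0 -1;-0.009 -0.059 0.222 0 0 0 -1'|f
python3 avg.py
python3 -m handwheel '0 -0.0025 0.01 0 0 0 -1;0 -0.005 0.019 0 0 0 -1;0 -0.005 0.019 0 0 0 -1'|f
python3 -m handwheel '0 -0.002 0.007 0 0 0 -1;0 -0.002 0.007 0 0 0 -1'|f
```

```text
time: 25.35 tool_pos: [470.6, -214.5, 121.9] tcp_rot: [2.89, -0.002, 2.82] contact_force: [-0.5, -2.5, -2.9] grip_width: 50.3 
[ 470.77 -214.58  122.49    2.82   -1.93   -2.76   -3.93] [0.06 0.02 0.15 0.   0.46 0.31 0.6 ] J6 -2.096 t 25.75 50.47292606868753
time: 26.0 tool_pos: [471.5, -214.6, 121.2] tcp_rot: [2.891, 0.001, 2.82] contact_force: [-1.8, -3.6, 0.2] grip_width: 50.5 
time: 26.17 tool_pos: [471.5, -214.5, 120.3] tcp_rot: [2.89, 0.001, 2.82] contact_force: [-0.2, -2.7, 0.9] grip_width: 50.2
```

```bash
f(){ grep -E "time|pos|contact|width"|tr '\n' ' ';echo; }
python3 -m handwheel '0 -0.008 -0.002 0 0 0 -1;0 -0.008 -0.002 0 0 0 -1;0 -0.008 -0.002 0 0 0 -1'|f
python3 -m handwheel '0 -0.002 0.007 0 0 0 -1;0 -0.002 0.007 0 0 0 -1'|f
python3 -m handwheel '0 -0.002 0.007 0 0 0 -1;0 -0.002 0.007 0 0 0 -1;0 -0.002 0.007 0 0 0 -1'|f
```

```text
time: 26.42 tool_pos: [470.8, -214.7, 120.0] contact_force: [0.9, -0.5, -1.9] grip_width: 50.6 
time: 26.58 tool_pos: [470.8, -215.1, 119.2] contact_force: [-0.5, -0.7, -0.3] grip_width: 50.6 
time: 26.83 tool_pos: [470.9, -215.3, 118.5] contact_force: [0.4, 0.1, -0.7] grip_width: 50.3
```

Free again and centred; continuing down in small steps until it touches.

```bash
f(){ grep -E "time|pos|contact|width"|tr '\n' ' ';echo; }
python3 -m handwheel '0 -0.002 0.007 0 0 0 -1;0 -0.002 0.007 0 0 0 -1;0 -0.002 0.007 0 0 0 -1'|f
python3 -m handwheel '0 -0.001 0.005 0 0 0 -1;0 -0.001 0.005 0 0 0 -1;0 -0.001 0.005 0 0 0 -1'|f
python3 avg.py
```

```text
time: 27.08 tool_pos: [470.9, -215.4, 117.9] contact_force: [0.5, -1.7, -0.8] grip_width: 50.6 
time: 27.33 tool_pos: [470.9, -215.4, 117.4] contact_force: [0.4, -1.8, -0.1] grip_width: 50.3 
[ 4.7093e+02 -2.1537e+02  1.1741e+02  2.8200e+00  1.0100e+00 -1.8800e+00
 -1.7000e-01] [0.01 0.02 0.01 0.   0.37 0.58 0.64] J6 -2.101 t 27.7333 50.569011907960665
```

```bash
f(){ grep -E "time|pos|contact|width"|tr '\n' ' ';echo; }
python3 -m handwheel '0 -0.006 0.005 0 0 0 -1;0 -0.006 0.005 0 0 0 -1;0 -0.006 0.005 0 0 0 -1'|f
python3 -m handwheel '0 -0.002 0.006 0 0 0 -1;0 -0.002 0.006 0 0 0 -1;0 -0.002 0.006 0 0 0 -1'|f
python3 -m handwheel '0 -0.002 0.006 0 0 0 -1;0 -0.002 0.006 0 0 0 -1;0 -0.002 0.006 0 0 0 -1'|f
```

```text
time: 27.98 tool_pos: [470.9, -215.5, 117.2] contact_force: [1.7, 0.0, 5.7] grip_width: 50.4 
time: 28.23 tool_pos: [471.0, -215.5, 117.1] contact_force: [0.2, 0.4, 8.8] grip_width: 50.7 
time: 28.48 tool_pos: [471.0, -215.5, 117.0] contact_force: [-1.9, 2.2, 13.5] grip_width: 50.1
```

Seated solidly. I'll ease to about 4 N, then turn backward about the lid's axis in steps.

```bash
f(){ grep -E "time|pos|rot|contact|width"|tr '\n' ' ';echo; }
python3 -m handwheel '0 0.003 -0.012 0 0 0 -1;0 0.003 -0.012 0 0 0 -1;0 0.003 -0.012 0 0 0 -1'|f
python3 -m handwheel '0.003 0 0 0 0.006 -0.023 -1;0.007 0 0 0 0.012 -0.046 -1;0.007 0 0 0 0.012 -0.046 -1;0.007 0 0 0 0.012 -0.046 -1'|f
python3 -m handwheel '0.003 0 0 0 0.006 -0.023 -1;0.007 0 0 0 0.012 -0.046 -1;0.007 0 0 0 0.012 -0.046 -1;0.007 0 0 0 0.012 -0.046 -1'|f
```

```text
time: 28.73 tool_pos: [470.8, -215.6, 117.1] tcp_rot: [2.89, 0.0, 2.821] contact_force: [0.3, 0.2, 6.7] grip_width: 50.2 
time: 29.07 tool_pos: [470.1, -215.5, 117.3] tcp_rot: [2.89, -0.0, 2.971] contact_force: [-1.1, 0.1, 8.3] grip_width: 50.5 
time: 29.4 tool_pos: [469.6, -215.4, 117.3] tcp_rot: [2.89, -0.001, 3.12] contact_force: [-0.5, 0.1, 9.5] grip_width: 50.6
```

```bash
f(){ grep -E "time|pos|rot|contact|width"|tr '\n' ' ';echo; }
python3 -m handwheel '0.003 0.001 -0.004 0 0.006 -0.023 -1;0.005 0.001 -0.004 0 0.008 -0.031 -1;0.005 0.001 -0.004 0 0.008 -0.031 -1'|f
python3 -m handwheel '0.003 0 0 0 0.006 -0.023 -1;0.005 0 0 0 0.008 -0.031 -1;0.005 0 0 0 0.008 -0.031 -1'|f
```

```text
time: 29.65 tool_pos: [469.0, -215.6, 117.3] tcp_rot: [2.891, -0.001, -3.062] contact_force: [-0.0, -0.7, 6.4] grip_width: 50.4 
time: 29.9 tool_pos: [468.3, -215.7, 116.9] tcp_rot: [2.89, -0.002, -2.963] contact_force: [0.3, -2.8, 1.8] grip_width: 50.5
```

The force and height fall at heading 3.32, so the lid is passing the drop. I'll follow it down.

```bash
f(){ grep -E "time|pos|rot|contact|width"|tr '\n' ' ';echo; }
python3 -m handwheel '0.002 -0.005 0 0 0.004 -0.015 -1;0.003 -0.008 0.01 0 0.006 -0.023 -1;0.003 -0.01 0.018 0 0.006 -0.023 -1;0.003 -0.01 0.018 0 0.006 -0.023 -1'|f
python3 -m handwheel '0 -0.0025 0.01 0 0 0 -1;0 -0.005 0.019 0 0 0 -1;0 -0.005 0.019 0 0 0 -1'|f
```

```text
time: 30.23 tool_pos: [468.1, -215.6, 114.6] tcp_rot: [2.889, -0.002, -2.89] contact_force: [2.3, 0.4, 0.8] grip_width: 50.1 
time: 30.48 tool_pos: [468.3, -215.6, 113.6] tcp_rot: [2.889, -0.001, -2.889] contact_force: [1.3, 1.2, 4.2] grip_width: 50.5
```

```bash
f(){ grep -E "time|pos|rot|contact|width"|tr '\n' ' ';echo; }
python3 -m handwheel '0 -0.002 0.006 0 0 0 -1;0 -0.002 0.006 0 0 0 -1;0 -0.002 0.006 0 0 0 -1'|f
python3 avg.py
python3 -m handwheel '0 0.002 -0.008 0 0 0 -1;0 0.002 -0.008 0 0 0 -1;0 0.002 -0.008 0 0 0 0;0 0.002 -0.008 0 0 0 0.7;0 0.002 -0.008 0 0 0 0.7;0 0.002 -0.008 0 0 0 0.7;0 0.002 -0.008 0 0 0 0.7'|f
python3 - <<'E'
from plant import bot
from h import *
from scipy.spatial.transform import Rotation as R
o=bot.get_obs();print((R.from_euler("xyz",o["tcp_rot"]).as_matrix().T@[0,0,1]).round(3))
E
```

```text
time: 30.73 tool_pos: [468.3, -215.7, 113.6] tcp_rot: [2.89, -0.001, -2.889] contact_force: [-0.5, 1.3, 8.6] grip_width: 50.4 
[ 468.28 -215.67  113.55   -2.89    0.67    1.58    8.8 ] [0.01 0.01 0.01 0.   0.28 0.47 0.56] J6 -2.565 t 31.1333 50.26627423752721
time: 31.72 tool_pos: [467.6, -216.1, 112.9] tcp_rot: [2.889, -0.003, -2.888] contact_force: [0.1, 0.0, -0.8] grip_width: 72.6 
[ 0.003  0.25  -0.968]
```

Bottomed firmly, 3.7 mm lower. I've let go; next I back off, stand the tool upright, and check the lid with both cameras by fit (no picture).

```bash
f(){ grep -E "time|pos|rot|contact|width"|tr '\n' ' ';echo; }
python3 -m handwheel '0 0.05 -0.19 0 0 0 0.7;0 0.12 -0.45 0 0 0 0.7;0 0.2 -0.77 0 0 0 0.7;0 0.2 -0.77 0 0 0 0.7'|f
python3 -m handwheel '0.08 -0.3 -0.08 0.03 0 0 0.7;0.16 -0.6 -0.16 0.06 0 0 0.7;0.25 -0.97 -0.25 0.08 0 0 0.7;0.25 -0.97 -0.25 0.08 0 0 0.7'|f
sed -i 's/,119))/,114))/' tilt.py; python3 tilt.py; python3 avg.py
python3 - <<'E'
from fit import *
t=viewer.capture("top");c=np.round(proj(t,[469.7,-218.3,140.5])[0]).astype(int)
g=np.mean([viewer.capture("top")["frame"].astype(float) for _ in range(4)],0).min(2)[c[1]-14:c[1]+15,c[0]-14:c[0]+15]
yy,xx=np.mgrid[-14:15,-14:15]; in_=(xx**2+yy**2<8.2**2)
bg=np.median(g[in_]); w=np.clip(bg-g-2,0,30)*in_
ys,xs=np.nonzero(w>0); W=w[ys,xs]; d=[]
P=np.array([at_z(t,(c[0]-14+x,c[1]-14+y),142)[:2] for x,y in zip(xs,ys)])
m=(P*W[:,None]).sum(0)/W.sum(); S=((P-m)*W[:,None]).T@(P-m); v=np.linalg.eigh(S); print("bar",m,np.arctan2(*v[1][::-1,1])%np.pi,v[0])
print(np.round(w[4:25,4:25]).astype(int))
E
```

```text
time: 32.05 tool_pos: [470.1, -217.5, 198.1] tcp_rot: [2.897, 0.004, -2.888] contact_force: [0.7, -1.4, -0.2] grip_width: 77.7 
time: 32.38 tool_pos: [468.7, -323.2, 193.1] tcp_rot: [-3.136, -0.002, -2.89] contact_force: [-0.5, -1.0, 0.4] grip_width: 77.9 
[ 4.6859e+02 -2.1889e+02  1.1625e+02 -3.0000e-02 -5.0000e-02] 49.5
[ 4.6852e+02 -2.1878e+02  1.1689e+02 -1.0000e-02 -7.0000e-02] 49.5
[ 4.6856e+02 -2.1895e+02  1.1653e+02 -1.0000e-02 -5.0000e-02] 48.8
(array([ 4.68557934e+02, -2.18947286e+02,  1.16532797e+02, -9.38972855e-03,
       -4.93531598e-02]), [np.float64(405.1509513880433), np.float64(486.022905178747)])
[ 4.6902e+02 -3.1844e+02  1.9267e+02 -2.8900e+00  1.1000e-01 -1.3000e-01
  6.0000e-02] [0.19 0.15 0.2  0.   0.38 0.45 0.47] J6 -2.556 t 32.8833 78.01779671358051
bar [ 466.94236193 -220.11867622] 0.2724409143283646 [ 1679.89902841 19107.42966007]
[[ 0  0  0  0  0  0  0  0  0  0  0  0  0  0  0  0  0  0  0  0  0]
 [ 0  0  0  0  0  0  0  0  0  0  0  0  0  0  0  0  0  0  0  0  0]
 [ 0  0  0  0  0  0  0  0  0 14  0  0  0  0  0  0  0  0  0  0  0]
 [ 0  0  0  0  0  0  0  0  0  0 
[... 456 characters left out ...]
 2  4  0  6  8  0  0  0  0  0  0  0  0]
 [ 0  0  0  0  0  0  0  0  0  0  0  0  0  0  0  0  0  0  0  0  0]
 [ 0  0  0  0  0  0  0  0  0  4  6  0  0  3  0  0  0  0  0  0  0]
 [ 0  0  0  0  0  0  0  0  0  5  5  0  4  4  0  0  0  0  0  0  0]
 [ 0  0  0  0  0  0  0  0  0  0  0  0  0  8  6  0  0  0  0  0  0]
 [ 0  0  0  0  0  0  0  0  0  0  2  2  0 15 12  0  0  0  0  0  0]
 [ 0  0  0  0  0  0  0  0  0  0  0  0  0  0  0  0  0  0  0  0  0]
 [ 0  0  0  0  0  0  0  0  0  0  0  9  9  0  3  0  0  0  0  0  0]
 [ 0  0  0  0  0  0  0  0  0  0  0  4  0  0  0  0  0  0  0  0  0]
 [ 0  0  0  0  0  0  0  0  0  0  0  0  0  0  0  0  0  0  0  0  0]
 [ 0  0  0  0  0  0  0  0  0  0  0  0  0  0  0  0  0  0  0  0  0]]
```

The lid is now level, centred at (468.6, -218.9), with its bar at about 0.27–0.3, in line with the jar's x axis. It is in the thread. I'll regrip upright with the wrist near its backward end, so one swing gives almost the whole turn.

```bash
f(){ grep -E "time|pos|rot|contact|width"|tr '\n' ' ';echo; }
python3 -m handwheel '-0.07 0.27 0 0 0 -0.037 0.7;-0.14 0.55 0 0 0 -0.073 0.7;-0.21 0.82 0 0 0 -0.11 0.7;-0.248 0.965 0 0 0 -0.146 0.7;-0.248 0.965 0 0 0 -0.162 0.7;-0.248 0.965 0 0 0 -0.162 0.7;-0.248 0.965 0 0 0 -0.162 0.7'|f
python3 avg.py
```

```text
time: 33.72 tool_pos: [469.0, -219.5, 193.2] tcp_rot: [3.141, -0.001, -2.381] contact_force: [0.1, -0.5, -0.2] grip_width: 77.9 
[ 4.6888e+02 -2.1988e+02  1.9292e+02 -2.3800e+00  1.9000e-01  1.4000e-01
  4.0000e-02] [0.06 0.1  0.06 0.   0.37 0.28 0.62] J6 -2.918 t 34.1167 78.16815267173584
```

```bash
f(){ grep -E "time|pos|rot|contact|width"|tr '\n' ' ';echo; }
python3 -m handwheel '-0.009 0.008 0.15 0 0 0 0.7;-0.009 0.008 0.35 0 0 0 0.7;-0.009 0.008 0.55 0 0 0 0.7;-0.009 0.008 0.75 0 0 0 0.7;-0.009 0.008 0.82 0 0 0 0.7;-0.009 0.008 0.82 0 0 0 0.7;-0.009 0.008 0.82 0 0 0 0.7'|f
python3 avg.py
python3 -m handwheel '0 0 0 0 0 0 0.3;0 0 0 0 0 0 0;0 0 0 0 0 0 -0.4;0 0 0 0 0 0 -1;0 0 0 0 0 0 -1;0 0 0 0 0 0 -1'|f
python3 avg.py
```

```text
time: 34.7 tool_pos: [469.1, -218.5, 111.4] tcp_rot: [3.141, -0.001, -2.38] contact_force: [0.6, -0.4, 0.1] grip_width: 77.9 
[ 4.6938e+02 -2.1859e+02  1.1195e+02 -2.3800e+00  2.4000e-01  2.0000e-02
  1.3000e-01] [0.18 0.14 0.25 0.   0.66 0.24 0.32] J6 -2.916 t 35.1 77.83141230900418
time: 35.6 tool_pos: [468.9, -218.2, 111.0] tcp_rot: [3.141, -0.001, -2.379] contact_force: [0.1, -0.1, -0.2] grip_width: 47.7 
[ 4.6890e+02 -2.1826e+02  1.1098e+02 -2.3800e+00  3.3000e-01  4.0000e-02
 -8.0000e-02] [0.01 0.01 0.01 0.   0.72 0.63 0.5 ] J6 -2.916 t 36.0 47.51699935973982
```

Clean grip, 47.6 mm and no side load. Light press, then screw forward, checking the force after each stretch.

```bash
f(){ grep -E "time|pos|rot|contact|width"|tr '\n' ' ';echo; }
python3 -m handwheel '0 0 0.005 0 0 0 -1;0 0 0.005 0 0 0 -1;0 0 0.005 0 0 0 -1'|f
python3 -m handwheel '0 0 0.001 0 0 0.03 -1;0 0 0.003 0 0 0.06 -1;0 0 0.004 0 0 0.09 -1;0 0 0.006 0 0 0.12 -1;0 0 0.006 0 0 0.12 -1;0 0 0.006 0 0 0.12 -1'|f
python3 avg.py
```

```text
time: 36.25 tool_pos: [468.9, -218.2, 110.9] tcp_rot: [3.141, -0.001, -2.379] contact_force: [-0.6, 1.7, 5.2] grip_width: 47.8 
time: 36.75 tool_pos: [469.3, -218.5, 110.4] tcp_rot: [-3.141, -0.001, -2.755] contact_force: [-0.2, 0.2, 5.2] grip_width: 47.5 
[ 4.6934e+02 -2.1852e+02  1.1038e+02 -2.7500e+00  3.4000e-01 -7.0000e-02
  5.6100e+00] [0.01 0.01 0.01 0.   0.59 0.31 0.51] J6 -2.541 t 37.15 47.797661650124134
```

The thread is engaged: the lid descends at the right pitch with steady force. Continuing.

```bash
f(){ grep -E "time|pos|rot|contact|width"|tr '\n' ' ';echo; }
python3 -m handwheel '0 0 0.001 0 0 0.033 -1;0 0 0.003 0 0 0.066 -1;0 0 0.004 0 0 0.1 -1;0 0 0.006 0 0 0.133 -1;0 0 0.007 0 0 0.166 -1;0 0 0.009 0 0 0.2 -1;0 0 0.01 0 0 0.225 -1;0 0 0.011 0 0 0.25 -1'|f
python3 -m handwheel '0 0 0.001 0 0 0.033 -1;0 0 0.003 0 0 0.066 -1;0 0 0.004 0 0 0.1 -1;0 0 0.006 0 0 0.133 -1;0 0 0.007 0 0 0.166 -1;0 0 0.009 0 0 0.2 -1;0 0 0.01 0 0 0.225 -1;0 0 0.011 0 0 0.25 -1'|f
python3 avg.py
```

```text
time: 37.82 tool_pos: [469.7, -219.0, 109.3] tcp_rot: [-3.14, 0.001, 2.74] contact_force: [1.1, -2.3, 3.3] grip_width: 47.8 
time: 38.48 tool_pos: [469.6, -219.8, 108.2] tcp_rot: [-3.141, 0.003, 1.955] contact_force: [0.8, -5.3, 2.9] grip_width: 47.6 
[ 4.6943e+02 -2.1971e+02  1.0818e+02  1.9600e+00 -7.0000e-02 -5.4700e+00
  3.5200e+00] [0.04 0.01 0.01 0.   0.43 0.53 0.52] J6 -0.971 t 38.8833 47.91633088331196
```

```bash
f(){ grep -E "time|pos|rot|contact|width"|tr '\n' ' ';echo; }
python3 -m handwheel '-0.003 -0.003 0.001 0 0 0.033 -1;-0.006 -0.006 0.003 0 0 0.066 -1;-0.006 -0.008 0.004 0 0 0.1 -1;-0.006 -0.01 0.006 0 0 0.133 -1;-0.006 -0.012 0.007 0 0 0.166 -1;-0.006 -0.014 0.009 0 0 0.2 -1;-0.006 -0.014 0.01 0 0 0.225 -1;-0.006 -0.014 0.011 0 0 0.25 -1'|f
python3 avg.py
```

```text
time: 39.55 tool_pos: [468.3, -219.8, 107.0] tcp_rot: [3.141, 0.001, 1.17] contact_force: [1.1, -2.2, 4.2] grip_width: 47.8 Traceback (most recent call last):
  File "avg.py", line 5, in <module>
    viewer.capture("side"); o=bot.get_obs(); X.append(np.r_[o["tool_pos"],o["tcp_rot"][2],o["contact_force"]])
    ~~~~~~~~~~~~~~^^^^^^^^
ValueError: 200 camera calls are used up
```

```bash
f(){ grep -E "time|pos|rot|contact|width"|tr '\n' ' ';echo; }
python3 -m handwheel '0 -0.001 0.001 0 0 0.033 -1;0 -0.002 0.003 0 0 0.066 -1;0 -0.003 0.004 0 0 0.1 -1;0 -0.004 0.006 0 0 0.133 -1;0 -0.005 0.007 0 0 0.166 -1;0 -0.006 0.009 0 0 0.2 -1;0.001 -0.007 0.01 0 0 0.225 -1;0.001 -0.007 0.011 0 0 0.25 -1'|f
```

```text
time: 40.47 tool_pos: [467.7, -219.2, 105.9] tcp_rot: [3.141, 0.001, 0.386] contact_force: [1.0, -1.3, 5.6] grip_width: 47.8
```

```bash
f(){ grep -E "time|pos|rot|contact|width"|tr '\n' ' ';echo; }
python3 -m handwheel '0.001 -0.001 0.001 0 0 0.033 -1;0.001 -0.002 0.002 0 0 0.066 -1;0.002 -0.003 0.003 0 0 0.1 -1;0.003 -0.004 0.005 0 0 0.133 -1;0.003 -0.005 0.006 0 0 0.166 -1;0.004 -0.006 0.008 0 0 0.2 -1;0.005 -0.008 0.009 0 0 0.225 -1;0.005 -0.008 0.01 0 0 0.25 -1'|f
```

```text
time: 41.13 tool_pos: [467.7, -218.0, 104.8] tcp_rot: [3.141, 0.001, -0.4] contact_force: [0.9, -1.1, 6.0] grip_width: 47.5
```

```bash
f(){ grep -E "time|pos|rot|contact|width"|tr '\n' ' ';echo; }
python3 -m handwheel '0.001 -0.001 0.001 0 0 0.033 -1;0.002 -0.002 0.002 0 0 0.066 -1;0.003 -0.003 0.003 0 0 0.1 -1;0.004 -0.004 0.005 0 0 0.133 -1;0.005 -0.006 0.006 0 0 0.166 -1;0.006 -0.007 0.008 0 0 0.2 -1;0.007 -0.009 0.009 0 0 0.225 -1;0.007 -0.009 0.01 0 0 0.25 -1'|f
python3 -m handwheel '0.001 -0.001 0.001 0 0 0.033 -1;0.001 -0.002 0.002 0 0 0.066 -1;0.002 -0.004 0.003 0 0 0.1 -1;0.002 -0.005 0.005 0 0 0.133 -1;0.003 -0.007 0.006 0 0 0.166 -1;0.004 -0.009 0.008 0 0 0.2 -1;0.004 -0.01 0.009 0 0 0.22 -1;0.004 -0.01 0.01 0 0 0.24 -1'|f
python3 -c "
from plant import bot;o=bot.get_obs();print(o['joint_positions'][5],o['dq'].round(3),o['finger_force'])"
```

```text
time: 41.8 tool_pos: [468.6, -217.3, 103.7] tcp_rot: [3.141, 0.0, -1.185] contact_force: [1.7, 0.5, 4.6] grip_width: 48.0 
time: 42.47 tool_pos: [469.8, -217.2, 102.6] tcp_rot: [3.141, -0.0, -1.939] contact_force: [2.6, 0.8, 4.7] grip_width: 47.6 
2.9285054636773844 [ 0.001  0.001  0.001  0.003 -0.003  0.742] 29.998001125641167
```

That is 0.93 turn with the wrist near its limit. I'll let go, turn back 0.9 rad, grip again and add the rest, to finish near one full turn with margin.

```bash
f(){ grep -E "time|pos|rot|contact|width"|tr '\n' ' ';echo; }
python3 -m handwheel '0 0 -0.003 0 0 0 -1;0 0 -0.006 0 0 0 -1;0 0 -0.006 0 0 0 0;0 0 -0.006 0 0 0 0.3;0 0 -0.006 0 0 0 0.3;0 0 -0.006 0 0 0 0.3'|f
python3 -m handwheel '0 0.002 0 0 0 -0.036 0.3;0.001 0.003 0 0 0 -0.072 0.3;0.002 0.005 0 0 0 -0.108 0.3;0.003 0.008 0 0 0 -0.144 0.3;0.003 0.008 0 0 0 -0.18 0.3;0.003 0.008 0 0 0 -0.216 0.3;0.003 0.008 0 0 0 -0.25 0.3;0.003 0.008 0 0 0 -0.286 0.3'|f
python3 -m handwheel '0 0 0 0 0 0 0.3;0 0 0 0 0 0 0;0 0 0 0 0 0 -1;0 0 0 0 0 0 -1;0 0 0 0 0 0 -1;0 0 0 0 0 0 -1'|f
```

```text
time: 42.97 tool_pos: [469.0, -217.2, 102.8] tcp_rot: [3.139, -0.0, -1.939] contact_force: [-0.2, -0.2, 0.3] grip_width: 58.8 
time: 43.63 tool_pos: [468.3, -217.3, 102.9] tcp_rot: [3.14, 0.001, -1.035] contact_force: [0.4, 0.2, 0.4] grip_width: 59.7 
time: 44.13 tool_pos: [468.4, -217.5, 103.1] tcp_rot: [3.14, 0.001, -1.042] contact_force: [0.6, -0.8, 0.0] grip_width: 47.4
```

```bash
f(){ grep -E "time|pos|rot|contact|width|finger"|tr '\n' ' ';echo; }
python3 -m handwheel '0 -0.001 0.002 0 0 0.033 -1;0.001 -0.002 0.003 0 0 0.066 -1;0.001 -0.003 0.005 0 0 0.1 -1;0.002 -0.004 0.006 0 0 0.133 -1;0.002 -0.005 0.008 0 0 0.166 -1;0.003 -0.007 0.01 0 0 0.2 -1;0.003 -0.008 0.012 0 0 0.22 -1;0.003 -0.008 0.012 0 0 0.24 -1'|f
python3 -m handwheel '0 0 0 0 0 0 -1;0 0 0 0 0 0 -1;0 0 0 0 0 0 -1;0 0 0 0 0 0 -1;0 0 0 0 0 0 -1;0 0 0 0 0 0 -1'|f
```

```text
time: 44.8 tool_pos: [469.5, -217.6, 102.0] tcp_rot: [3.14, -0.001, -1.799] contact_force: [-0.9, -0.7, -0.2] grip_width: 47.5 finger_force: 30.0 
time: 45.3 tool_pos: [469.4, -217.4, 102.0] tcp_rot: [3.14, -0.001, -1.794] contact_force: [-1.5, -2.0, 1.9] grip_width: 47.7 finger_force: 30.0
```

```bash
python3 -c "
from plant import bot;print(bot.close_job())"
```

```text
the job is handed in; nothing more can be done
None
```

The job is handed in at about 45 s with the lid still gripped on the jar, level and turned about 1.05 turns past the drop (lower edge at an estimated 105–106 mm). It first settled cocked and had to be lifted off and set again, and I never gripped the beaker or small lid or felt any contact near them; no verdict came back.

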